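# Seal check along a row of jars

## Robot

A 7-joint arm with a two-finger parallel gripper is mounted at the origin on the work surface. World frame = base frame: x ahead of the robot, y to its left, z up, the work surface at z = 0. Lengths are in mm, angles in rad, forces in N, time in s.
With the tool pointing down it reaches from about 425 to 875 mm from the base axis. Payload 4.7 kg.
Tool frame: the origin (TCP) lies between the finger pads; the fingertips stand robot.nose_length ahead of it and the grasp point (between the pads) lies 8 mm behind it (robot.nose_length is the distance from the TCP to the fingertips, in mm); y points along the fingers, z is the direction in which the jaws open and shut, and the axes are right-handed (so a half turn about y gives the same grasp; the last joint's range is limited). The gripper opens to 87 mm and grips with 3 to 60 N. Pads are 19 mm wide; open, the fingers measure 117 mm over their backs; the gripper's body (75 mm by 190 mm) begins 51 mm behind the grasp point.
Start: joints at [1.352, 0.321, -0.07, 1.45, 0.023, 1.371, -0.057], TCP at [149.935, -632.49, 233.587] pointing down, gripper open.
Joint ranges: [-2.86, 2.86], [-0.3, 2.09], [-1.38, 1.24], [0.06, 2.45], [-1.56, 4.7], [0.09, 2.05], [-2.69, 2.69]. Speed limits (rad/s): [2.57, 2.57, 3.14, 3.14, 3.14, 3.14, 3.14].

## Interface

Orientations are given as a rotation vector (axis times angle).
In Python, from bench import robot, imaging gives the robot as it stands. Calls block until the motion is done:
- robot.goto(position, orientation): joint-space move of the TCP to a pose.
- robot.move_straight(position, orientation=None, v=150, max_force=None): straight line of the TCP; orientation=None keeps the orientation; v is the mean speed in mm/s. With max_force (N) it stops when the force on the tool has changed by that much, and returns True; else False.
- robot.move_joints(angles): joint-space move.
- robot.command_gripper(opening, grasp_force=None): finger opening in mm; grasp_force is the grip in N (None keeps the last); returns when the fingers have stopped.
- robot.hold(seconds).
- robot.inverse_kinematics(position, orientation): joint angles nearest the present ones, or None.
- robot.read_state(): the state.
- imaging.capture(name): name is "scene" or "top" or "wrist"; returns a dict with "color" (400x640x3 uint8, red, green, blue), "fx", "fy", "cx", "cy" (pixels), "k1" (the pictures are not rectified: a ray, as slopes to the right and down, at radius r is drawn at 1 + k1 r^2 times it, then the intrinsics apply), "extrinsics" (4x4, takes a point from camera to world coordinates). Camera axes: x right, y up, looking along -z (the intrinsics and any distortion apply to the point x, -y, -z); pixel columns grow to the right and rows downward; lengths in mm; the calibration is good to about 2 mm. A picture is of the moment at which its call begins. There is no depth.
A pose or a line that the arm cannot do raises robot.Unreachable and nothing moves.
- robot.close_job(): hands the job in, once; it reports no verdict.
The state is a dict: "time": time; "joint_pos": joint angles; "joint_vel": joint speeds; "tau": joint torques, N m; "eef_pos": TCP position; "tcp_rot": TCP orientation; "force": force on the tool from outside, world axes, zero at the start; "moment": the same for the moment, N m; "grip_width": finger opening in mm.
Only numpy, scipy, OpenCV 4.12 (cv2) and the standard library are available. Lean on these libraries where they do the work, as an engineer would, in place of code of your own. Each camera call takes 0.05 s, during which the arm holds its last target.

## Task

Check the seals of the four sauce jars in the cardboard tray: going along the row from the robot's left to its right, press the raised disc in the middle of each lid gently down with the fingertips until it gives fully, and let it spring back. Pass over the tin that stands in the row without touching it, and do not lift, tip or shift anything.

Things in the scene. Friction and masses are not known exactly. Their poses are not given: they have to be found in the camera images.
- tray: shallow open cardboard tray fixed to the table, 105 x 425 mm, 30 mm high, floor 4 mm thick; origin at the centre of its underside. Its long axis is y: the row of four jars and one tin stands along it in five places 82 mm apart, in any order, +y being the left end as the robot sees it. Its yaw stays within 0.35 rad of zero.
- jar_a: closed glass sauce jar standing upright in the tray, diameter 60 mm, 92 mm tall to the flat of its steel screw lid (lid diameter 58 mm). Loose, about 0.25 to 0.55 kg. Origin: centre of its underside; z up.
- jar_a_top (a point): centre of the top of the seal of jar_a: a round steel raised disc, 30 mm across at its foot and 24 mm on top, in the middle of the lid, standing 4 mm above it; moves down as it is pressed
- jar_a_seal (a joint): how far that seal is pressed down: 0 up, 0.003 m at its stop (still 1 mm proud of the lid). Light spring: starts at about 0.8 N, 3.2 N at the stop; springs back by itself
- jar_b: closed glass sauce jar standing upright in the tray, diameter 64 mm, 104 mm tall to the flat of its steel screw lid (lid diameter 62 mm). Loose, about 0.25 to 0.55 kg. Origin: centre of its underside; z up.
- jar_b_top (a point): centre of the top of the seal of jar_b: a round steel raised disc, 30 mm across at its foot and 24 mm on top, in the middle of the lid, standing 4 mm above it; moves down as it is pressed
- jar_b_seal (a joint): how far that seal is pressed down: 0 up, 0.003 m at its stop (still 1 mm proud of the lid). Light spring: starts at about 0.8 N, 3.2 N at the stop; springs back by itself
- jar_c: closed glass sauce jar standing upright in the tray, diameter 62 mm, 114 mm tall to the flat of its steel screw lid (lid diameter 60 mm). Loose, about 0.25 to 0.55 kg. Origin: centre of its underside; z up.
- jar_c_top (a point): centre of the top of the seal of jar_c: a round steel raised disc, 30 mm across at its foot and 24 mm on top, in the middle of the lid, standing 4 mm above it; moves down as it is pressed
- jar_c_seal (a joint): how far that seal is pressed down: 0 up, 0.003 m at its stop (still 1 mm proud of the lid). Light spring: starts at about 0.8 N, 3.2 N at the stop; springs back by itself
- jar_d: closed glass sauce jar standing upright in the tray, diameter 66 mm, 122 mm tall to the flat of its steel screw lid (lid diameter 64 mm). Loose, about 0.25 to 0.55 kg. Origin: centre of its underside; z up.
- jar_d_top (a point): centre of the top of the seal of jar_d: a round steel raised disc, 30 mm across at its foot and 24 mm on top, in the middle of the lid, standing 4 mm above it; moves down as it is pressed
- jar_d_seal (a joint): how far that seal is pressed down: 0 up, 0.003 m at its stop (still 1 mm proud of the lid). Light spring: starts at about 0.8 N, 3.2 N at the stop; springs back by itself
- tin: food tin in the row, diameter 64 mm, 108 mm tall, paper label, flat top with a low rim and no raised disc; about 0.4 kg, loose; origin at the centre of its underside
- tin_top (a point): centre of the tin's top, at the height of its rim (108 mm above its underside)
- spare_tin: wide low tin on the table on the robot's side of the tray, diameter 74 mm, 78 mm tall, loose; origin at the centre of its underside
- carton: small cardboard carton on the robot's side of the tray, 45 x 95 x 70 mm high, loose; origin at the centre of its underside
- marker: marker pen lying on the table beyond the tray, 115 mm long along its y, 15 mm thick, loose; origin at the centre of its underside
Things that resemble listed ones, but are neither listed nor needed, are in the scene too. What is shaped like the jar_a but blue, pink or purple is not meant.

How it is judged (in metres and radians):
On the way, in this order (a step that is already met when the one before it is completed fails the run):
1. the seal of jar 1 from the left in the row is pressed down by more than 2 mm (((value of joint jar_a_seal above 0.002 m and y of jar_a_top in the frame of tray between 0.123 and 0.205 m and y of tin_top in the frame of tray below 0.123 m) or (value of joint jar_a_seal above 0.002 m and y of jar_a_top in the frame of tray between 0.041 and 0.123 m and y of tin_top in the frame of tray above 0.123 m) or (value of joint jar_b_seal above 0.002 m and y of jar_b_top in the frame of tray between 0.123 and 0.205 m and y of tin_top in the frame of tray below 0.123 m) or (value of joint jar_b_seal above 0.002 m and y of jar_b_top in the frame of tray between 0.041 and 0.123 m and y of tin_top in the frame of tray above 0.123 m) or (value of joint jar_c_seal above 0.002 m and y of jar_c_top in the frame of tray between 0.123 and 0.205 m and y of tin_top in the frame of tray below 0.123 m) or (value of joint jar_c_seal above 0.002 m and y of jar_c_top in the frame of tray between 0.041 and 0.123 m and y of tin_top in the frame of tray above 0.123 m) or (value of joint jar_d_seal above 0.002 m and y of jar_d_top in the frame of tray between 0.123 and 0.205 m and y of tin_top in the frame of tray below 0.123 m) or (value of joint jar_d_seal above 0.002 m and y of jar_d_top in the frame of tray between 0.041 and 0.123 m and y of tin_top in the frame of tray above 0.123 m))), for 0.05 s.
2. the seal of jar 2 from the left in the row is pressed down by more than 2 mm (((value of joint jar_a_seal above 0.002 m and y of jar_a_top in the frame of tray between 0.041 and 0.123 m and y of tin_top in the frame of tray below 0.041 m) or (value of joint jar_a_seal above 0.002 m and y of jar_a_top in the frame of tray between -0.041 and 0.041 m and y of tin_top in the frame of tray above 0.041 m) or (value of joint jar_b_seal above 0.002 m and y of jar_b_top in the frame of tray between 0.041 and 0.123 m and y of tin_top in the frame of tray below 0.041 m) or (value of joint jar_b_seal above 0.002 m and y of jar_b_top in the frame of tray between -0.041 and 0.041 m and y of tin_top in the frame of tray above 0.041 m) or (value of joint jar_c_seal above 0.002 m and y of jar_c_top in the frame of tray between 0.041 and 0.123 m and y of tin_top in the frame of tray below 0.041 m) or (value of joint jar_c_seal above 0.002 m and y of jar_c_top in the frame of tray between -0.041 and 0.041 m and y of tin_top in the frame of tray above 0.041 m) or (value of joint jar_d_seal above 0.002 m and y of jar_d_top in the frame of tray between 0.041 and 0.123 m and y of tin_top in the frame of tray below 0.041 m) or (value of joint jar_d_seal above 0.002 m and y of jar_d_top in the frame of tray between -0.041 and 0.041 m and y of tin_top in the frame of tray above 0.041 m))), for 0.05 s.
3. the seal of jar 3 from the left in the row is pressed down by more than 2 mm (((value of joint jar_a_seal above 0.002 m and y of jar_a_top in the frame of tray between -0.041 and 0.041 m and y of tin_top in the frame of tray below -0.041 m) or (value of joint jar_a_seal above 0.002 m and y of jar_a_top in the frame of tray between -0.123 and -0.041 m and y of tin_top in the frame of tray above -0.041 m) or (value of joint jar_b_seal above 0.002 m and y of jar_b_top in the frame of tray between -0.041 and 0.041 m and y of tin_top in the frame of tray below -0.041 m) or (value of joint jar_b_seal above 0.002 m and y of jar_b_top in the frame of tray between -0.123 and -0.041 m and y of tin_top in the frame of tray above -0.041 m) or (value of joint jar_c_seal above 0.002 m and y of jar_c_top in the frame of tray between -0.041 and 0.041 m and y of tin_top in the frame of tray below -0.041 m) or (value of joint jar_c_seal above 0.002 m and y of jar_c_top in the frame of tray between -0.123 and -0.041 m and y of tin_top in the frame of tray above -0.041 m) or (value of joint jar_d_seal above 0.002 m and y of jar_d_top in the frame of tray between -0.041 and 0.041 m and y of tin_top in the frame of tray below -0.041 m) or (value of joint jar_d_seal above 0.002 m and y of jar_d_top in the frame of tray between -0.123 and -0.041 m and y of tin_top in the frame of tray above -0.041 m))), for 0.05 s.
4. the seal of jar 4 from the left in the row is pressed down by more than 2 mm (((value of joint jar_a_seal above 0.002 m and y of jar_a_top in the frame of tray between -0.123 and -0.041 m and y of tin_top in the frame of tray below -0.123 m) or (value of joint jar_a_seal above 0.002 m and y of jar_a_top in the frame of tray between -0.205 and -0.123 m and y of tin_top in the frame of tray above -0.123 m) or (value of joint jar_b_seal above 0.002 m and y of jar_b_top in the frame of tray between -0.123 and -0.041 m and y of tin_top in the frame of tray below -0.123 m) or (value of joint jar_b_seal above 0.002 m and y of jar_b_top in the frame of tray between -0.205 and -0.123 m and y of tin_top in the frame of tray above -0.123 m) or (value of joint jar_c_seal above 0.002 m and y of jar_c_top in the frame of tray between -0.123 and -0.041 m and y of tin_top in the frame of tray below -0.123 m) or (value of joint jar_c_seal above 0.002 m and y of jar_c_top in the frame of tray between -0.205 and -0.123 m and y of tin_top in the frame of tray above -0.123 m) or (value of joint jar_d_seal above 0.002 m and y of jar_d_top in the frame of tray between -0.123 and -0.041 m and y of tin_top in the frame of tray below -0.123 m) or (value of joint jar_d_seal above 0.002 m and y of jar_d_top in the frame of tray between -0.205 and -0.123 m and y of tin_top in the frame of tray above -0.123 m))), for 0.05 s.
At the end, for the whole second after the job is handed in: All four seals have been pressed by more than 2 mm in order from left to right and are up again (under 1 mm); every jar and the tin stand upright (within 0.1 rad), at rest, and with the bystanders within 20 mm of where they were (value of joint each of jar_a_seal, jar_b_seal, jar_c_seal, jar_d_seal below 0.001 m and distance of each of jar_a, jar_b, jar_c, jar_d, tin_top, spare_tin, carton, marker from where it was at the start of the episode below 0.02 m and angle between each of jar_a, jar_b, jar_c, jar_d, tin's own z axis and vertical below 0.1 rad and linear speed of each of jar_a, jar_b, jar_c, jar_d below 0.02 m/s); the robot touches nothing.
It fails at once if a jar is pressed harder than 30 N (contact force between any of the arm, the fingers and jar_a above 30 N or contact force between any of the arm, the fingers and jar_b above 30 N or contact force between any of the arm, the fingers and jar_c above 30 N or contact force between any of the arm, the fingers and jar_d above 30 N).
It fails at once if a jar is lifted, tipped or shifted by more than 20 mm (distance of any of jar_a, jar_b, jar_c, jar_d from where it was at the start of the episode above 0.02 m or angle between any of jar_a, jar_b, jar_c, jar_d's own z axis and vertical above 0.25 rad).
It fails at once if the tin in the row is touched (more than 1 N) (contact force between any of the arm, the fingers and tin above 1 N).
It fails at once if the tins, the carton or the marker are moved by more than 20 mm (distance of any of tin_top, spare_tin, carton, marker from where it was at the start of the episode above 0.02 m).
It also fails if it takes over 51 s, if anything falls off the work surface, if the arm or the gripper's body presses on something with over 40 N, if the wrist force passes 120 N, or if a joint passes its speed limit or range.

## Working session

There is one attempt and no reset: what is moved stays moved. The work goes in short steps, each a Python script; the robot and the scene stay as the last script left them, time stands still between calls to the robot, and variables do not carry over. Pictures are saved under pics/ and viewed, and the job is handed in when it is done.

```bash
ls; mkdir -p pics; python3 - <<'E'
from bench import robot, imaging
import cv2,json
s=robot.read_state(); print(s); print(robot.nose_length)
for n in("scene","top","wrist"):
    d=imaging.capture(n); cv2.imwrite(f"pics/{n}0.png",d["color"][:,:,::-1]); print(n,d["fx"],d["fy"],d["cx"],d["cy"],d["k1"],d["extrinsics"])
E
```

```text
pics
{'time': 0.0, 'joint_pos': array([ 1.35213634,  0.32182615, -0.07006529,  1.45168878,  0.02262716,
        1.37080507, -0.05690486]), 'joint_vel': array([ 0.00133528,  0.00067853, -0.0009346 , -0.00112608,  0.00177346,
       -0.00093638,  0.00081496]), 'tau': array([-5.73328562e-04, -4.91291463e+01, -4.04273076e-01, -3.12535286e+01,
       -6.39813929e-02,  4.36455267e-02,  1.65322999e-04]), 'eef_pos': array([ 149.73740555, -631.96048784,  232.45239962]), 'tcp_rot': array([-0.24568535,  2.10019989, -2.09616956]), 'force': array([-0.57008457,  0.23118874,  0.37583071]), 'moment': array([-0.00446817, -0.03012001, -0.02786141]), 'grip_width': 86.59240428596367}
11.0
scene 458.62795263022593 458.62795263022593 320.35399681496364 208.37002816827518 -0.1209581840055177 [[-1.06655951e-01 -8.58727415e-01  5.01210270e-01  1.09355643e+03]
 [ 9.94293824e-01 -9.10624730e-02  5.55645269e-02  3.69575659e+01]
 [-2.07333590e-03  5.04276564e-01  8.63539720e-01  9.40509063e+02]
 [ 0.00000000e+00  0.00000000e+00  0.00000000e+00  1.00000000e+00]]
top 368.0167788026912 368.0167788026912 327.74260467009736 199.95667868735055 0.00916191208982095 [[-1.67990533e-02  9.96939838e-01 -7.63462606e-02  5.35406282e+02]
 [-9.99554078e-01 -1.48596265e-02  2.59005288e-02 -1.61405944e+01]
 [ 2.46867921e-02  7.67473205e-02  9.96744908e-01  8.60507383e+02]
 [ 0.00000000e+00  0.00000000e+00  0.00000000e+00  1.00000000e+00]]
wrist 290.42974505934404 290.42974505934404 325.2454163079576 197.8821224926627 0.007849280567762537 [[ 2.31610857e-01  9.29474001e-01  2.87114075e-01  2.28499595e+02]
 [-9.72804504e-01  2.22140388e-01  6.56128393e-02 -6.13978502e+02]
 [-2.79420362e-03 -2.94502511e-01  9.55646621e-01  3.84036039e+02]
 [ 0.00000000e+00  0.00000000e+00  0.00000000e+00  1.00000000e+00]]
```

View pics/scene0.png

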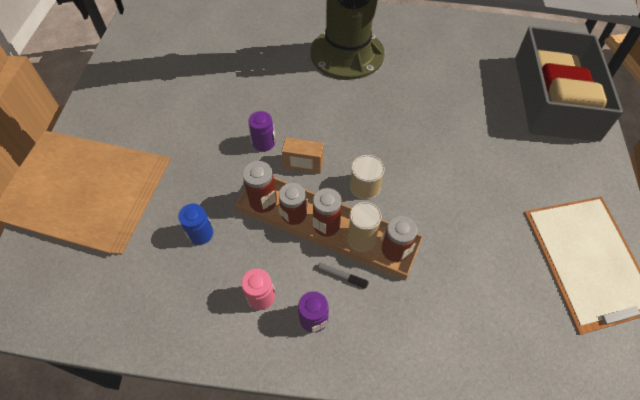

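View pics/top0.png

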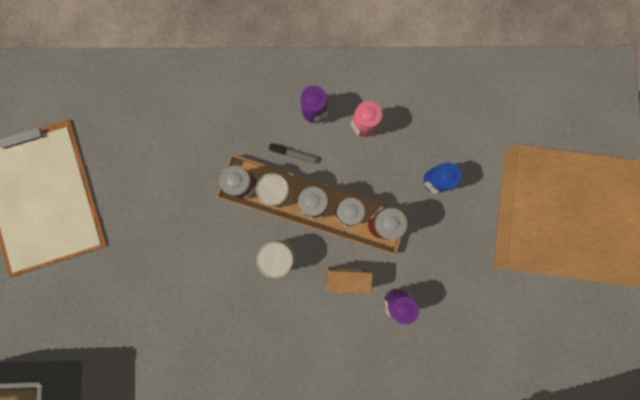

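The row from the robot's left (left in the top view) runs jar (235,180), tin (272,190), jar (312,201), jar (350,211), jar (390,223). I'll enlarge both views next.

```bash
python3 - <<'E'
import cv2
a=cv2.imread("pics/top0.png")[140:265,205:415]; cv2.imwrite("pics/topc.png",cv2.resize(a,None,fx=3.8,fy=3.8,interpolation=cv2.INTER_CUBIC))
a=cv2.imread("pics/scene0.png")[150:275,230:430]; cv2.imwrite("pics/scenec.png",cv2.resize(a,None,fx=4,fy=4,interpolation=cv2.INTER_CUBIC))
E
```

```text
(no output)
```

View pics/topc.png

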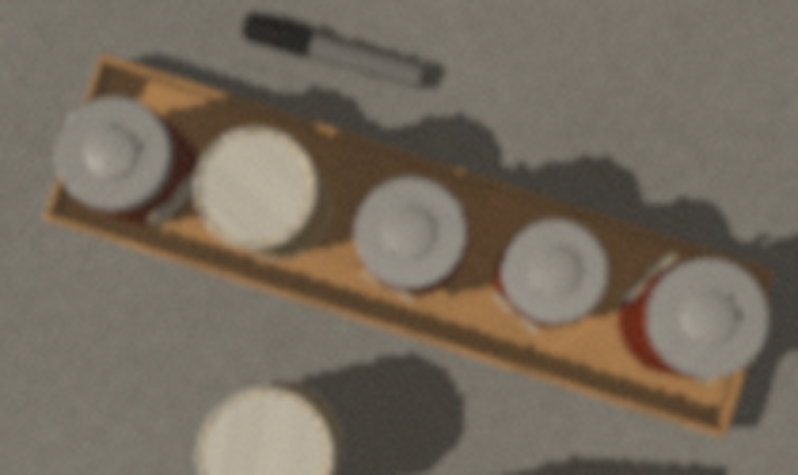

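View pics/scenec.png

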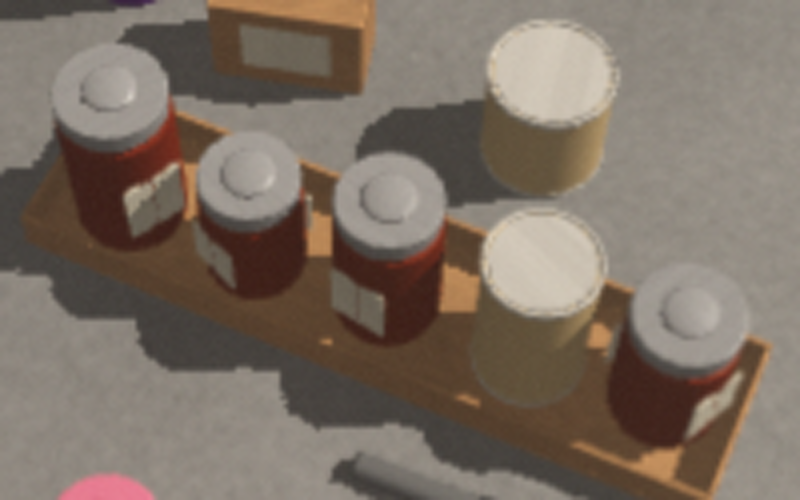

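```bash
cat > h.py <<'E'
import numpy as np
from scipy.optimize import least_squares
def ray(d,u,v):
    xd=np.array([(u-d["cx"])/d["fx"],(v-d["cy"])/d["fy"]]); x=xd.copy()
    for _ in range(20): x=xd/(1+d["k1"]*(x@x))
    E=np.array(d["extrinsics"]); r=E[:3,:3]@np.array([x[0],-x[1],-1]); return E[:3,3],r/np.linalg.norm(r)
def tri(rs):
    A=0;b=0
    for o,r in rs: P=np.eye(3)-np.outer(r,r);A=A+P;b=b+P@o
    p=np.linalg.solve(A,b); return p,[np.linalg.norm((np.eye(3)-np.outer(r,r))@(p-o)) for o,r in rs]
def atz(d,u,v,z):
    o,r=ray(d,u,v); return o+r*(z-o[2])/r[2]
E
python3 - <<'E'
from h import *
from bench import imaging
import numpy as np
np.set_printoptions(precision=1,suppress=True)
t=imaging.capture("top"); s=imaging.capture("scene")
T=dict(j1=(109,152),tin=(255,188),j2=(408,230),j3=(554,270),j4=(706,316),corA=(101,57),corB=(46,216),corC=(722,432))
S=dict(j1=(690,313),tin=(545,261),j2=(390,199),j3=(249,173),j4=(108,88),corA=(718,495),corB=(766,344))
f=lambda p,k,ox,oy:((p[0]+.5)/k-.5+ox,(p[1]+.5)/k-.5+oy)
for k in T:
    tt=f(T[k],3.8,205,140)
    if k in S:
        p,e=tri([ray(t,*tt),ray(s,*f(S[k],4,230,150))]); print(k,p,e)
    for z in ([30] if 'cor' in k else [100,112,122,130]):
        print('   ',z,atz(t,*tt,z), atz(s,*f(S[k],4,230,150),z) if k in S else '')
E
```

```text
j1 [637.9 156.6 106.5] [np.float64(0.6040196299057538), np.float64(0.6040196299056617)]
    100 [638.7 158.7 100. ] [634.5 156.9 100. ]
    112 [637.1 155.9 112. ] [641.  155.2 112. ]
    122 [635.7 153.6 122. ] [646.5 153.7 122. ]
    130 [634.6 151.8 130. ] [650.9 152.6 130. ]
tin [616.8  79.  109.4] [np.float64(0.4939302014598552), np.float64(0.4939302014598302)]
    100 [617.9  79.7 100. ] [611.4  79.9 100. ]
    112 [616.6  78.1 112. ] [618.3  79.3 112. ]
    122 [615.5  76.9 122. ] [624.   78.8 122. ]
    130 [614.7  75.9 130. ] [628.6  78.4 130. ]
j2 [592.4  -3.9 117.3] [np.float64(0.30726615132433166), np.float64(0.30726615132432583)]
    100 [593.7  -3.3 100. ] [581.9  -5.1 100. ]
    112 [592.8  -3.5 112. ] [589.2  -4.5 112. ]
    122 [592.   -3.7 122. ] [595.3  -4.  122. ]
    130 [591.4  -3.8 130. ] [600.2  -3.6 130. ]
j3 [570.9 -83.1  95.7] [np.float64(0.174428921587379), np.float64(0.1744289215873847)]
    100 [570.7 -82.5 100. ] [573.6 -82.6 100. ]
    112 [570.1 -81.5 112. ] [581.  -80.9 112. ]
    122 [569.7 -80.6 122. ] [587.2 -79.5 122. ]
    130 [569.3 -79.9 130. ] [592.1 -78.4 130. ]
j4 [ 544.1 -161.1  126.4] [np.float64(1.2795810602564783), np.float64(1.2795810602565194)]
    100 [ 544.3 -165.   100. ] [ 526.2 -168.9  100. ]
    112 [ 544.2 -162.6  112. ] [ 534.3 -165.9  112. ]
    122 [ 544.  -160.7  122. ] [ 541.  -163.5  122. ]
    130 [ 543.9 -159.1  130. ] [ 546.4 -161.5  130. ]
corA [705.3 181.9  29.7] [np.float64(2.200043019379055), np.float64(2.200043019379142)]
    30 [705.4 179.6  30. ] [705.  184.1  30. ]
corB [610.8 210.9  29.1] [np.float64(0.9318457428073804), np.float64(0.931845742807359)]
    30 [610.6 211.6  30. ] [611.5 209.8  30. ]
    30 [ 476.5 -186.1   30. ]
```

Triangulated heights agree with known tops after a consistent bias of about −4 mm: jar1=b (112), jar2=c (122), jar3=a (100), jar4=d (130). Spacings come out at 165.6, 81.5 and 82.4 mm, against the nominal 164, 82 and 82. Next I'll plan orientations.

```bash
cat >> h.py <<'E'
J=[("b",(638.5,155.5,112)),("c",(593.5,-3.9,122)),("a",(572,-82.5,100)),("d",(545,-160.3,130))]
from scipy.spatial.transform import Rotation as Ro
def ori(yaw): # y down, z (jaws) at yaw
    z=np.array([np.cos(yaw),np.sin(yaw),0]); y=np.array([0,0,-1.]); x=np.cross(y,z)
    return Ro.from_matrix(np.c_[x,y,z]).as_rotvec()
E
python3 - <<'E'
from h import *
from bench import robot
np.set_printoptions(precision=2,suppress=True)
s=robot.read_state(); print(Ro.from_rotvec(s["tcp_rot"]).as_matrix())
for yaw in np.arange(-3.14,3.14,.4):
    q=[robot.inverse_kinematics([p[0],p[1],200],ori(yaw)) for _,p in J]
    print(round(yaw,2), [None if k is None else np.array(k) for k in q][::3], sum(k is not None for k in q))
E
```

```text
[[-0.97 -0.    0.23]
 [-0.23  0.   -0.97]
 [ 0.   -1.   -0.  ]]
-3.14 [array([ 0.52,  0.63, -1.18,  1.45,  0.58,  1.45,  2.48]), array([-0.67,  0.27,  1.07,  1.74, -0.24,  1.28, -2.69])] 2
-2.74 [array([-1.03,  0.54,  1.07,  1.51, -0.47,  1.38, -2.68]), array([ 0.69,  0.2 , -0.5 ,  1.69,  0.1 ,  1.28, -2.58])] 4
-2.34 [array([-0.92,  0.46,  0.87,  1.5 , -0.36,  1.35, -2.36]), array([ 0.71,  0.2 , -0.54,  1.69,  0.11,  1.28, -2.19])] 4
-1.94 [array([ 0.4 ,  0.51, -0.94,  1.45,  0.42,  1.38, -2.5 ]), array([ 0.74,  0.21, -0.56,  1.69,  0.12,  1.28, -1.79])] 4
-1.54 [array([ 0.42,  0.53, -0.97,  1.45,  0.44,  1.39, -2.11]), array([ 0.75,  0.21, -0.58,  1.69,  0.12,  1.28, -1.39])] 4
-1.14 [array([ 0.42,  0.54, -0.99,  1.45,  0.45,  1.4 , -1.72]), array([ 0.77,  0.21, -0.61,  1.69,  0.13,  1.28, -1.  ])] 4
-0.74 [array([ 0.45,  0.55, -1.03,  1.45,  0.47,  1.4 , -1.34]), array([ 0.79,  0.22, -0.63,  1.69,  0.13,  1.28, -0.6 ])] 4
-0.34 [array([ 0.47,  0.58, -1.08,  1.45,  0.51,  1.42, -0.96]), array([ 0.81,  0.22, -0.66,  1.69,  0.14,  1.28, -0.21])] 4
0.06 [array([ 0.45,  0.56, -1.05,  1
[... 203 characters left out ...]
.58])] 4
0.86 [array([ 0.41,  0.53, -0.97,  1.45,  0.44,  1.39,  0.29]), array([ 0.85,  0.23, -0.7 ,  1.69,  0.15,  1.28,  0.98])] 4
1.26 [array([ 0.4 ,  0.52, -0.95,  1.45,  0.42,  1.39,  0.7 ]), array([ 0.88,  0.24, -0.74,  1.68,  0.16,  1.28,  1.37])] 4
1.66 [array([ 0.4 ,  0.52, -0.95,  1.45,  0.42,  1.39,  1.1 ]), array([ 0.88,  0.24, -0.73,  1.68,  0.16,  1.28,  1.77])] 4
2.06 [array([ 0.52,  0.63, -1.18,  1.45,  0.58,  1.45,  1.4 ]), array([ 1.2 ,  0.38, -1.17,  1.68,  0.36,  1.33,  2.03])] 4
2.46 [array([ 0.52,  0.63, -1.18,  1.45,  0.58,  1.45,  1.8 ]), array([ 1.2 ,  0.38, -1.17,  1.68,  0.36,  1.33,  2.43])] 4
2.86 [array([ 0.52,  0.63, -1.18,  1.45,  0.58,  1.45,  2.2 ]), None] 3
```

```bash
python3 - <<'E'
from h import *
from bench import robot,imaging
import cv2
robot.command_gripper(0)
x,y,z=J[0][1]
robot.goto([x,y,z+11+60],ori(-0.3))
s=robot.read_state(); print(s["time"],s["eef_pos"],s["force"],s["grip_width"],s["joint_pos"])
for n in("wrist","scene","top"):
    d=imaging.capture(n); cv2.imwrite(f"pics/{n}1.png",d["color"][:,:,::-1])
a=cv2.imread("pics/wrist1.png"); b=cv2.imread("pics/scene1.png")[130:290,230:450]; c=cv2.imread("pics/top1.png")[120:265,180:400]
f=lambda i:cv2.resize(i,(400,290),interpolation=cv2.INTER_CUBIC)
cv2.imwrite("pics/m1.png",np.vstack([np.hstack([f(b),f(c)]),cv2.resize(a,None,fx=.75,fy=.75)[:, :].copy() if 0 else cv2.copyMakeBorder(cv2.resize(a,(480,300)),0,0,160,160,cv2.BORDER_CONSTANT)]))
E
```

```text
5.0167 [638.87097429 154.27254199 182.84752411] [-0.04225798 -0.56389591  0.87685096] 0.5072026687340084 [ 0.48441439  0.60265983 -1.09932633  1.47025439  0.5388402   1.39687725
 -0.93731079]
```

View pics/m1.png

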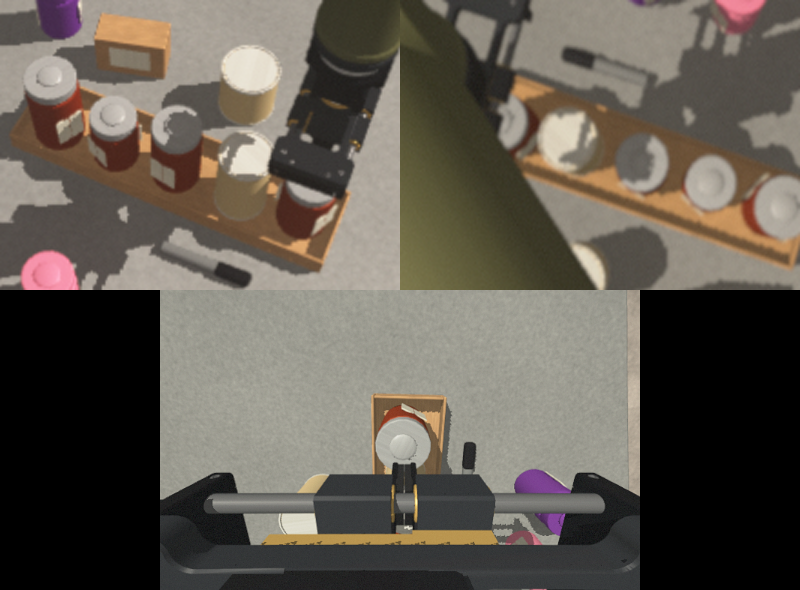

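The gripper is above jar 1 and clear of it, and the wrist view shows its disc at about (324,208). I'll check the position through the wrist camera.

```bash
python3 - <<'E'
import cv2
a=cv2.imread("pics/wrist1.png")[130:290,220:420]; cv2.imwrite("pics/w1c.png",cv2.resize(a,None,fx=3.7,fy=3.7,interpolation=cv2.INTER_CUBIC))
E
```

```text
(no output)
```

View pics/w1c.png

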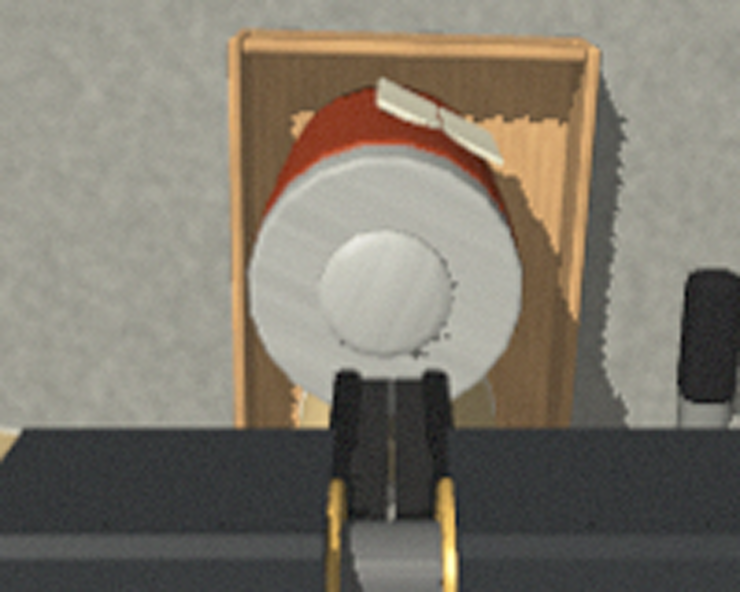

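```bash
python3 - <<'E'
from h import *
from bench import robot,imaging
np.set_printoptions(precision=1,suppress=True)
d=imaging.capture("wrist"); k=3.7
g=lambda x,y:((x+.5)/k-.5+220,(y+.5)/k-.5+130)
p=atz(d,*g(386,292),112)
print(d["extrinsics"][:3,3],"disc",p,[atz(d,*g(*q),108)-p for q in((250,290),(520,290))])
print("tip edge",[atz(d,*g(*q),172) for q in((335,372),(450,372),(392,372))])
print([np.linalg.norm(atz(d,*g(319,292),112)-atz(d,*g(452,292),112))])
s=robot.read_state();print(s["eef_pos"],s["force"])
E
```

```text
[662.6 231.8 334.4] disc [638.5 158.3 112. ] [array([-29.2,   8.1,  -4. ]), array([28.2, -9.7, -4. ])]
tip edge [array([632.9, 167.4, 172. ]), array([650.9, 161.9, 172. ]), array([641.8, 164.7, 172. ])]
[np.float64(29.11872552321579)]
[638.6 155.  183. ] [-0.2 -0.2  0. ]
```

```bash
cat >> h.py <<'E'
def press(x,y,z,yaw=-0.3,F=7,depth=7):
    from bench import robot
    o=ori(yaw)
    robot.move_straight([x,y,z+11+6],o,v=60); robot.hold(.2)
    a=robot.read_state(); print("pre",a["time"],a["eef_pos"],a["force"])
    h=robot.move_straight([x,y,z+11-depth],o,v=8,max_force=F)
    b=robot.read_state(); robot.hold(.2); c=robot.read_state()
    print("hit",h,b["eef_pos"],b["force"]-a["force"],"| held",c["eef_pos"],c["force"]-a["force"])
    robot.move_straight([x,y,z+11+15],o,v=40)
    e=robot.read_state(); print("up",e["time"],e["eef_pos"],e["force"])
E
python3 - <<'E'
from h import *
np.set_printoptions(precision=1,suppress=True)
press(638.5,157,112)
E
```

```text
pre 6.4667 [638.7 157.  129.4] [-0.1  0.5  0.2]
hit True [638.5 157.  120.5] [-1.2 -0.6  4.7] | held [638.5 157.  120.5] [-0.5 -1.3  5.6]
up 8.3667 [638.4 156.9 137.9] [-0.3  0.3 -0.8]
```

Jar 1: the stop was reached at tip z=109.5 (expected 109) with 5.6 N, more than the 3.2 N spring needs. Next I'll lift, pass high over the tin to jar 2, and check it with the wrist camera.

```bash
python3 - <<'E'
from h import *
from bench import robot,imaging
import cv2
np.set_printoptions(precision=1,suppress=True)
robot.move_straight([638.5,157,190],ori(-.3),v=120)
x,y,z=593.5,-3.5,122
robot.move_straight([x,y,193],ori(-.3),v=120)
s=robot.read_state(); print(s["time"],s["eef_pos"],s["force"],s["joint_pos"])
d=imaging.capture("wrist"); np.save("w2.npy",d,allow_pickle=True)
a=d["color"][130:290,220:420,::-1]; cv2.imwrite("pics/w2c.png",cv2.resize(a,None,fx=3.7,fy=3.7,interpolation=cv2.INTER_CUBIC))
E
```

```text
10.4917 [593.5  -2.5 193.1] [ 0.4 -0.2  0.8] [ 0.9  0.5 -1.2  1.6  0.4  1.4 -0.7]
```

View pics/w2c.png

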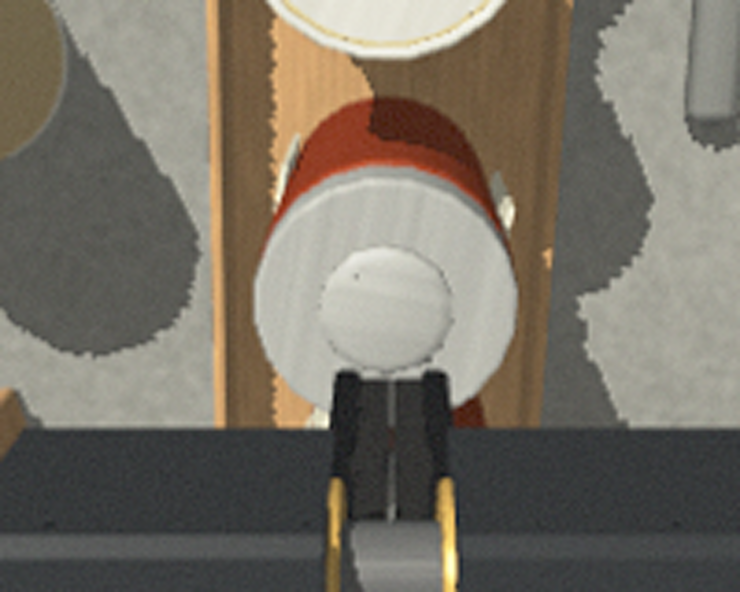

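The wrist crop shows the disc of jar 2 at (386,307), in line with the fingers (about x=391). I'll project that and press.

```bash
python3 - <<'E'
from h import *
from bench import robot
np.set_printoptions(precision=1,suppress=True)
d=np.load("w2.npy",allow_pickle=True).item(); k=3.7
p=atz(d,(386.5)/k-.5+220,(307.5)/k-.5+130,122); print(p)
assert np.hypot(p[0]-593.5,p[1]+3.9)<5
x,y=(p[0]+593.5)/2,(p[1]-3.9)/2
press(x,y,122)
robot.move_straight([x,y,195],ori(-.3),v=120)
robot.move_straight([572,-82,195],ori(-.3),v=120)
import cv2; from bench import imaging
d=imaging.capture("wrist"); np.save("w3.npy",d,allow_pickle=True)
a=d["color"][130:290,220:420,::-1]; cv2.imwrite("pics/w3c.png",cv2.resize(a,None,fx=3.7,fy=3.7,interpolation=cv2.INTER_CUBIC))
print(robot.read_state()["time"],robot.read_state()["joint_pos"])
E
```

```text
[592.3  -2.3 122. ]
pre 11.7917 [593.1  -3.1 139.4] [-0.1 -0.5  0.3]
hit True [592.9  -3.1 130.5] [-1.3  0.4  5.1] | held [592.9  -3.1 130.4] [-0.7  0.4  4.7]
up 13.6917 [592.8  -3.2 147.9] [0.4 0.5 0.2]
15.1167 [ 1.1  0.4 -1.2  1.7  0.4  1.3 -0.5]
```

View pics/w3c.png

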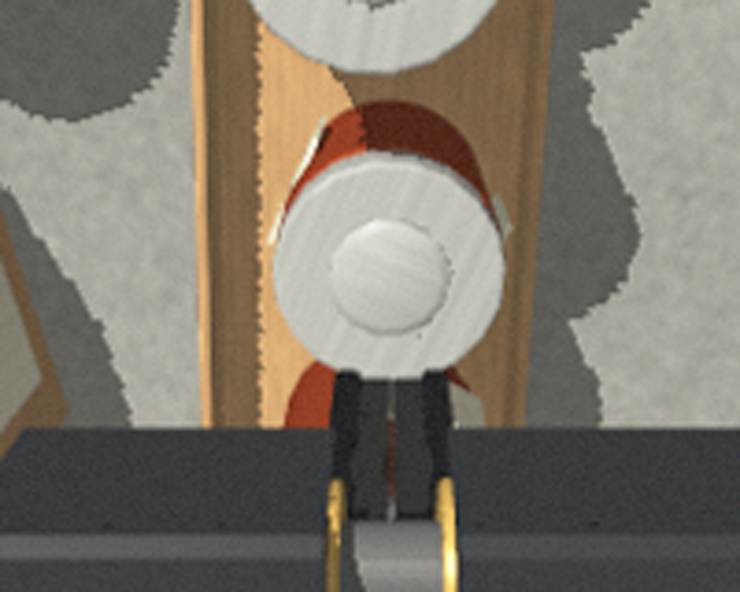

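Jar 2 reached its stop (tip at 119.5 mm, 4.7–5.1 N). The disc of jar 3 is at (390,276) in the crop.

```bash
python3 - <<'E'
from h import *
from bench import robot
np.set_printoptions(precision=1,suppress=True)
d=np.load("w3.npy",allow_pickle=True).item(); k=3.7
p=atz(d,(390.5)/k-.5+220,(276.5)/k-.5+130,100); print(p)
assert np.hypot(p[0]-572,p[1]+82.5)<5
x,y=(p[0]+572)/2,(p[1]-82.5)/2
press(x,y,100)
robot.move_straight([x,y,201],ori(-.3),v=120)
robot.move_straight([545,-160,201],ori(-.3),v=120)
import cv2; from bench import imaging
d=imaging.capture("wrist"); np.save("w4.npy",d,allow_pickle=True)
a=d["color"][130:290,220:420,::-1]; cv2.imwrite("pics/w4c.png",cv2.resize(a,None,fx=3.7,fy=3.7,interpolation=cv2.INTER_CUBIC))
print(robot.read_state()["time"],robot.read_state()["joint_pos"])
E
```

```text
[571.3 -81.7 100. ]
pre 16.7667 [571.8 -82.1 117.2] [-0.3 -0.   0.1]
hit True [571.7 -82.1 108.5] [-0.7 -0.1  4.8] | held [571.7 -82.1 108.5] [-1.   0.7  5.2]
up 18.6667 [571.5 -82.2 125.9] [-0.2  0.3 -0.2]
20.325 [ 1.2  0.4 -1.2  1.7  0.4  1.3 -0.4]
```

View pics/w4c.png

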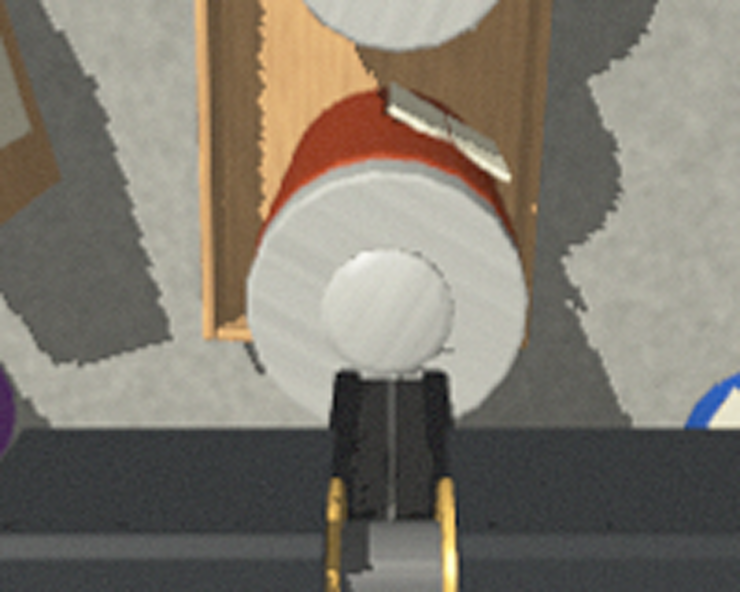

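Jar 3 reached its stop (tip at 97.5 mm, about 5 N). The disc of jar 4 is at (387,311).

```bash
python3 - <<'E'
from h import *
from bench import robot,imaging
import cv2
np.set_printoptions(precision=1,suppress=True)
d=np.load("w4.npy",allow_pickle=True).item(); k=3.7
p=atz(d,(387.5)/k-.5+220,(311.5)/k-.5+130,130); print(p)
assert np.hypot(p[0]-545,p[1]+160.3)<5
x,y=(p[0]+545)/2,(p[1]-160.3)/2
press(x,y,130)
robot.move_straight([x,y,240],ori(-.3),v=120)
robot.goto([300,-520,260],ori(-1.0))
robot.hold(.3)
for n in("scene","top"): cv2.imwrite(f"pics/{n}9.png",imaging.capture(n)["color"][:,:,::-1])
c=lambda n:cv2.resize(cv2.imread(f"pics/{n}.png")[130:310,230:430] if n[0]=='s' else cv2.imread(f"pics/{n}.png")[90:290,205:415],(400,290))
cv2.imwrite("pics/m9.png",np.vstack([np.hstack([c("scene0"),c("scene9")]),np.hstack([c("top0"),c("top9")])]))
s=robot.read_state(); print(s["time"],s["eef_pos"],s["force"])
E
```

```text
[ 543.8 -159.7  130. ]
pre 21.575 [ 544.6 -160.1  147.4] [-0.4 -0.2 -0.4]
hit True [ 544.4 -160.   138.5] [-0.6 -0.1  5.4] | held [ 544.4 -160.   138.4] [-0.   0.1  5.5]
up 23.475 [ 544.3 -160.1  155.9] [-0.   0.5  0.7]
26.325 [ 300.3 -519.8  260. ] [ 0.  -0.6  1. ]
```

View pics/m9.png

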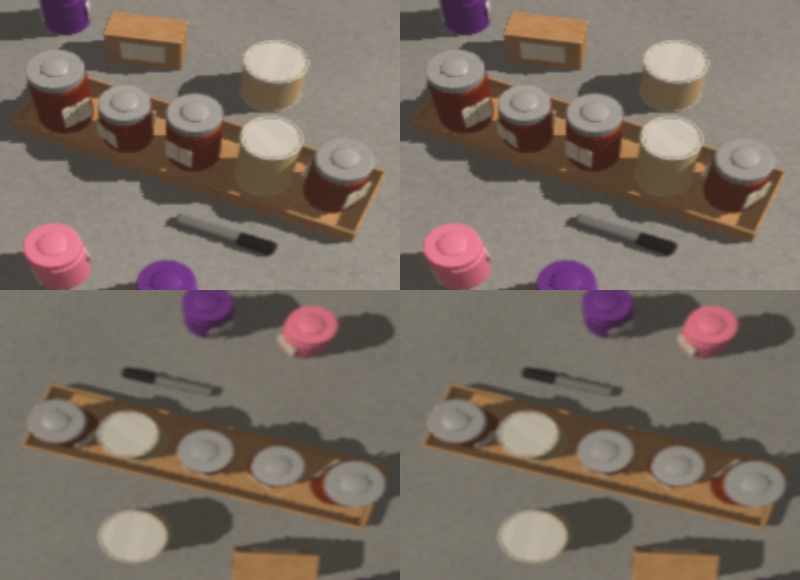

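The before and after views match: nothing has moved, and the arm is clear.

```bash
python3 -c "
from bench import robot
robot.close_job()"
```

```text
the job is handed in; nothing more can be done
```

I pressed all four seals in order from the robot's left to its right, passed high over the tin in second place, and handed the job in. The robot's clock read about 26 s at my last check, against the 51 s limit. No verdict is reported, so these are only my own checks.

| Place from left | Jar | Fingertip height when pressed (mm) | Expected at stop (mm) | Force (N) |
|---|---|---|---|---|
| 1 | jar_b | 109.5 | 109 | 4.7–5.6 |
| 2 | – | tin, not touched | – | – |
| 3 | jar_c | 119.5 | 119 | 4.7–5.1 |
| 4 | jar_a | 97.5 | 97 | 4.8–5.2 |
| 5 | jar_d | 127.5 | 127 | 5.4–5.5 |

- **Seals:** the force each time exceeded the 3.2 N the spring needs at its stop, and was far below the 30 N limit. I did not measure that the discs sprang back; the force returned to about zero on lift-off and they look raised in the final images.
- **Scene:** before and after images from the scene and top cameras show no visible movement of jars, tin or bystanders, and the arm is clear of everything.
- **Disagreements:** heights triangulated from the scene and top cameras came out 3–5 mm low, so I used the known jar heights instead. The wrist camera differed from the other two by up to 3 mm sideways, so I aimed about midway between them.

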